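Put the router cutter away and latch the bit tray

ROBOT

A 7-joint arm with a two-finger parallel gripper is mounted at the origin on the work surface. World frame = base frame: x ahead of the robot, y to its left, z up, the work surface at z = 0. Lengths are in m, angles in rad, forces in N, time in s.
With the tool pointing down it reaches from about 0.4 to 0.85 m from the base axis. Payload 10.4 kg.
Tool frame: the origin (TCP) lies midway between the tips of the shut fingers; the grasp point (between the pads) lies 19 mm behind it (r.tcp_to_grasp is the z of the grasp point in the tool frame, in m); z points along the fingers, x is the direction in which the jaws open and shut, and the axes are right-handed (so a half turn about z gives the same grasp; the last joint's range is limited). The gripper opens to 87 mm and grips with 3 to 60 N. Pads are 19 mm wide; open, the fingers measure 117 mm over their backs; the gripper's body (75 mm by 190 mm) begins 51 mm behind the grasp point.
Start: joints at [1.159, 0.332, -0.065, 1.46, 0.022, 1.35, -0.088], TCP at [0.237, -0.578, 0.223] pointing down, gripper open.
Joint ranges: [-2.6, 2.6], [-0.5, 2.12], [-1.47, 1.34], [0.16, 2.42], [-1.27, 4.41], [0.06, 2.06], [-2.6, 2.6]. Speed limits (rad/s): [2.22, 2.22, 2.79, 2.79, 3.14, 3.14, 3.14].

INTERFACE

Orientations are given as a unit quaternion [x, y, z, w].
In Python, from bench import r, camera, close_job gives the robot as it stands. The module is installed in compiled form; this text tells all that it offers.
- The arm moves only by the shell command python3 -m crank 'ROWS' [FORCE]. ROWS is JSON, a list of rows, each an object of numbers: "x", "y", "z": the shift along the tool's x, y, z scaled (see below); "ax", "ay", "az": the turn, a rotation vector about the tool's x, y, z scaled (see below); "claw": the closure, from -1 (fully open) to 1 (shut), so that 0 is half open. A call has exactly 5 rows; each row is the pose to reach, as a shift and turn from the pose commanded when the call began, along the tool's axes at that moment; what a row does not reach only later rows make up. The controller multiplies each number of a shift by 1 m and each number of a turn by 2 rad. A row lasts 1/12 s, in which the tool goes at most 41.7 mm and 7.16 degrees, less where a joint would pass 70% of its speed; a pose out of reach is approached as far as the arm can. A call with a number of a shift or a turn outside -1 to 1 is refused whole. A call with a gripper value outside its range is refused whole. The fingers move at their own pace and stop on an object; FORCE is the grip in N (left out, the last holds). Time passes only in rows, so rows that repeat a pose let the fingers close, or fill a call up. It gives the time, the measured TCP pose, the force and the opening at its end, in the units of the state.
- r.read_state(): the state, without advancing time (a new reading comes with each control period).
- camera(name): name is "scene" or "top" or "wrist"; returns a dict with "color" (420x560x3 uint8, blue, green, red), "fx", "fy", "cx", "cy" (pixels), "D" ([k1, k2, p1, p2, k3] as OpenCV has them; the pictures are not rectified), "eye" and "orientation" of the camera in the world. Camera axes: x right, y down, z forward; pixel columns grow to the right and rows downward; lengths in m; the calibration is good to about 2 mm. A picture is of the moment at which its call begins. There is no depth.
- close_job(): hands the job in, once; it reports no verdict.
The state is a dict: "time": time; "joint_positions": joint angles; "joint_vel": joint speeds; "joint_torque": joint torques, N m; "ee_pos": TCP position; "eef_rot": TCP orientation; "ft_force": force on the tool from outside, world axes, zero at the start; "torque": the same for the moment, N m; "width": finger opening in m.
Only numpy, scipy, OpenCV 4.12 (cv2) and the standard library are available. Lean on these libraries where they do the work, as an engineer would, in place of code of your own. Each camera call takes 0.05 s, during which the arm holds its last target. There are 200 camera calls.

TASK

Put the loose router cutter from its small wooden stand upright, shank down and fully home, into the free hole of the pulled-out bit tray, then gently press the tray into its box until the push-push catch takes, let go and make sure that it stays shut. Never push the tray or box with the gripper harder than 25 N, and leave the other things on the bench where they are.

Things in the scene. Friction and masses are not known exactly. Their poses are not given: they have to be found in the camera images.
- cutter_mid (a point): Centre of the head of the loose router cutter. Head: dark steel cylinder, 28 mm diameter, 30 mm tall (this point is half-way up). Below it a bright shank, 12 mm diameter, 22 mm long; a small stub of 4 mm on top. About 0.11 kg. It starts upright in the stand's hole, head resting on the stand, so this point is 45 mm above the bench. z axis: up along the cutter.
- stand: Dark wooden block, 56 x 56 mm, 30 mm high, fixed to the bench, with one vertical 15 mm hole in its middle holding the cutter at the start. Origin: centre of its underside. It stands either left or right of the box.
- dock: Plywood box fixed on the bench, 230 mm deep (x), 174 mm wide (y), 85 mm high, clear flat cover, open front facing its own -x. Origin on the bench; the front is at x = -100 mm, the back at +130 mm, the tray's middle line at y = 0. The wooden bit tray slides in along the box's +x. The name covers box and tray together. No push of the robot on either may exceed 25 N.
- tray (a joint): How far the tray is pushed in, m: 0 = fully out (start), growing along the box's +x. A spring drives it out: about 2.6 N at 0, 6.5 N near the end, plus 1 N friction and a damper of 35 N per m/s. It latches at a value between 0.068 and 0.096, which differs each time and is not told. A tray that is not latched comes all the way out within about 2 s of being let go.
- dock_mouth (a point): Centre of the box's open front, 46.5 mm above the bench. Push-push catch inside: press the tray about 8 mm past its latched place, where a rubber buffer starts (about 5 N per mm more, over 9 mm), so until the push has risen to 12 to 18 N; let go, and it springs back about 8 mm and stays. Pressed too little it comes out again; pressed fully again once latched, it unlatches.
- tray_front (a point): Centre of the outer face of the tray's plain wooden front panel, 46.5 mm above the bench; axes as the box, the face looks to -x. Panel 170 mm wide, 10 mm thick, from 8 to 85 mm above the bench. Fully out, the face is 118 mm in front of the box's front; latched, still 22 to 50 mm proud. No handle: press it in the middle, along +x.
- tray_hole (a point): Centre of the mouth of the tray's free vertical hole, 15 mm diameter, 24 mm deep, in the tray's top face 38 mm above the bench; axes as the box. 55 mm behind the panel's outer face, 35 mm to +y of the middle line. With the cutter home its head rests on the tray, cutter_mid 15 mm above this point, 11 mm clear of the cover. A like cutter is fixed in the tray 77 mm away to -y.
- cutter: The loose router cutter of cutter_mid; origin: centre of the shank's lower end.
- jar: Bystander: grey lidded plastic jar, 54 mm diameter, 75 mm tall, loose, on the other side of the box from the stand. Origin: centre of its underside.
- sanding_block: Bystander: loose cork sanding block, 100 x 60 x 35 mm, lying to the right. Origin: centre of its underside.
- offcut: Bystander: loose light wooden offcut, 160 x 50 x 22 mm, lying to the left. Origin: centre of its underside.
Not all that is in view belongs to the job. Of the things shaped like the cutter, the dark steel one is meant. There is more than one size of the stand; the one meant has the size given above.

How it is judged:
By the outcome, as a careful person would: the job done as asked, in the order asked, and still so for the second after the job is handed in, with the robot touching nothing.
It also fails if it takes over 72 s, if anything falls off the work surface, if the arm or the gripper's body presses on something with over 40 N, if the wrist force passes 120 N, or if a joint passes its speed limit or range.

## Working session

There is one attempt and no reset: what is moved stays moved. The work goes in short steps, Python scripts to look and compute and a shell command to move; the robot and the scene stay as the last step left them, time stands still between calls to the robot, and variables do not carry over. Pictures are saved under pics/ and viewed, about 8 in all and at most 12, crops included, and the job is handed in when it is done.

```bash
mkdir -p pics
cat > h.py <<'E'
import numpy as np,cv2
from scipy.spatial.transform import Rotation as R
from bench import r,camera,close_job
def ray(c,u,v):
    K=np.array([[c["fx"],0,c["cx"]],[0,c["fy"],c["cy"]],[0,0,1.]])
    p=cv2.undistortPoints(np.array([[[u,v]]],float),K,np.array(c["D"],float))[0,0]
    d=R.from_quat(c["orientation"]).apply([p[0],p[1],1]); return np.array(c["eye"],float),d
def onz(c,u,v,z):
    e,d=ray(c,u,v); return e+d*(z-e[2])/d[2]
def pix(c,P):
    K=np.array([[c["fx"],0,c["cx"]],[0,c["fy"],c["cy"]],[0,0,1.]])
    Ri=R.from_quat(c["orientation"]).inv().as_matrix()
    return cv2.projectPoints(np.atleast_2d(P).astype(float),cv2.Rodrigues(Ri)[0],-Ri@np.array(c["eye"],float),K,np.array(c["D"],float))[0][:,0]
def delta(P,q=None):
    "shift in tool axes from current measured TCP to P"
    s=r.read_state(); T=R.from_quat(s["eef_rot"])
    return T.inv().apply(np.array(P)-s["ee_pos"])
E
python3 - <<'E'
from h import *
import pickle
for n in("scene","top"):
    c=camera(n); cv2.imwrite(f"pics/{n}0.png",c["color"]); pickle.dump(c,open(n+"0.pkl","wb")); print(n,c["eye"],c["orientation"],c["fx"])
s=r.read_state();print(s,r.tcp_to_grasp)
E
```

```text
scene [1.30824094 0.6190737  0.76422151] [ 0.37269339  0.80869883 -0.41278562 -0.19160865] 400.3128474638276
top [0.3765562  0.01160979 1.14973344] [ 0.71262045 -0.695314    0.07440055 -0.0563479 ] 423.9814190093642
{'time': 0.1, 'joint_positions': array([ 1.15938457,  0.33280782, -0.06470364,  1.46084067,  0.02160935,
        1.34986366, -0.08847873]), 'joint_vel': array([-0.00054055, -0.00129643, -0.00065026, -0.00432053, -0.00181587,
       -0.00016736,  0.00011805]), 'joint_torque': array([ 2.23890063e-03, -6.24541497e+01,  2.53091881e-02, -3.90714061e+01,
       -6.12677657e-02,  3.66057095e-02,  1.48542853e-05]), 'ee_pos': array([ 0.23680394, -0.57804868,  0.22184198]), 'eef_rot': array([ 8.30400758e-01, -5.57166229e-01, -5.24473211e-04, -3.15127360e-04]), 'ft_force': array([-0.36698953,  0.39727511, -0.28160897]), 'torque': array([ 0.05260472,  0.04156377, -0.03196262]), 'width': 0.08709585054150021} -0.0187
```

View pics/top0.png

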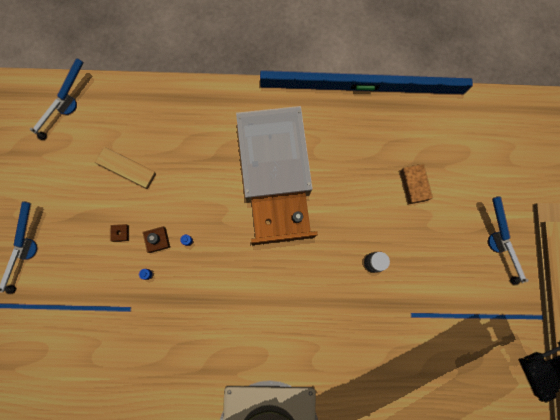

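View pics/scene0.png

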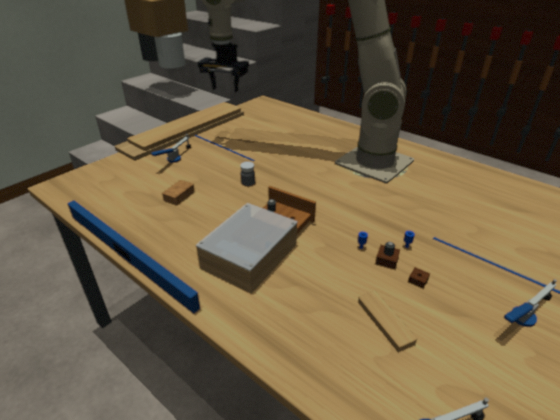

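Top view: stand with the steel cutter is at about (155,239), and the blue decoys are at (187,240) and (146,274). The tray's free hole is at (268,221), its fixed cutter at (297,217) and the panel at about (283,238). I'll measure these more closely.

Run:
```python
from h import *
import pickle
c=pickle.load(open("top0.pkl","rb")); I=c["color"]
a=cv2.resize(I[180:290,100:330],None,fx=3.4,fy=3.4,interpolation=cv2.INTER_CUBIC); cv2.imwrite("pics/crop.png",cv2.convertScaleAbs(a,alpha=1.6))
hsv=cv2.cvtColor(I,cv2.COLOR_BGR2HSV)
# reddish-wood tray, dark stand, by mask
for nm,m in (("tray",cv2.inRange(hsv,(3,150,60),(14,255,220))),("dark",cv2.inRange(hsv,(0,60,10),(14,255,100))),("blue",cv2.inRange(hsv,(105,150,40),(130,255,255)))):
    n,_,st,ce=cv2.connectedComponentsWithStats(m)
    for i in range(1,n):
        if st[i,4]>60 and 90<ce[i][0]<340 and 90<ce[i][1]<300: print(nm,st[i],ce[i].round(1))
for nm,u,v,z in (("cutterTop",152,238,.064),("standc",156,239,.03),("hole",268,221,.038),("fixed",297,217,.07),("panelL",251,242,.085),("panelR",316,235,.085),("boxBL",237,111,.085),("boxBR",302,108,.085),("boxFL",245,199,.085),("boxFR",311,193,.085),("blue1",187,240,.04),("blue2",146,274,.04),("jar",379,261,.075)):
    print(nm,onz(c,u,v,z).round(4))
```

```text
tray [ 251  193   67   50 2314] [279.9 217.6]
tray [110 224  17  17 220] [117.9 232.2]
tray [143 227  25  25 304] [155.5 239.1]
dark [254 191  52   8 143] [280.1 194.6]
dark [111 225  18  17 270] [119.1 232.5]
dark [143 227  26  26 381] [156.5 239.5]
dark [252 235  63  10 128] [283.9 239.3]
blue [181 235  11  10  84] [186.  239.8]
blue [140 269  12  10  93] [145.1 273.8]
cutterTop [0.4824 0.3092 0.064 ]
standc [0.4834 0.3079 0.03  ]
hole [0.5377 0.0148 0.038 ]
fixed [ 0.5455 -0.0598  0.07  ]
panelL [0.4766 0.0558 0.085 ]
panelR [ 0.4983 -0.1076  0.085 ]
boxBL [0.824 0.105 0.085]
boxBR [ 0.8383 -0.068   0.085 ]
boxFL [0.5861 0.0749 0.085 ]
boxFR [ 0.6065 -0.094   0.085 ]
blue1 [0.4819 0.2246 0.04  ]
blue2 [0.3919 0.3241 0.04  ]
jar [ 0.4373 -0.2694  0.075 ]
```

View pics/crop.png

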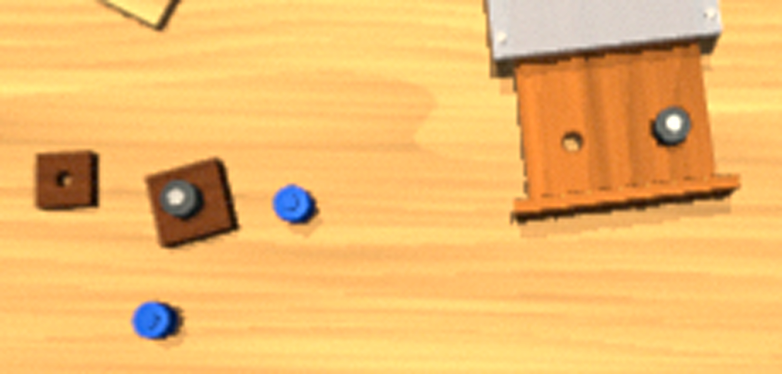

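Poses are consistent: box yaw is about 7° and the cutter is at (0.482, 0.309). Next I'll move towards the stand with the jaws along the box's y axis.

```bash
python3 -m crank '[{"x":-0.097,"y":-0.159,"az":0.133,"claw":-1},{"x":-0.097,"y":-0.159,"az":0.133,"claw":-1},{"x":-0.097,"y":-0.159,"az":0.133,"claw":-1},{"x":-0.097,"y":-0.159,"az":0.133,"claw":-1},{"x":-0.097,"y":-0.159,"az":0.133,"claw":-1}]' 20
python3 -m crank '[{"x":-0.1785,"y":-0.0565,"claw":-1},{"x":-0.1785,"y":-0.0565,"claw":-1},{"x":-0.1785,"y":-0.0565,"claw":-1},{"x":-0.1785,"y":-0.0565,"claw":-1},{"x":-0.1785,"y":-0.0565,"claw":-1}]'
python3 -m crank '[{"x":-0.1785,"y":-0.0565,"claw":-1},{"x":-0.1785,"y":-0.0565,"claw":-1},{"x":-0.1785,"y":-0.0565,"claw":-1},{"x":-0.1785,"y":-0.0565,"claw":-1},{"x":-0.1785,"y":-0.0565,"claw":-1}]'
python3 -m crank '[{"x":-0.1785,"y":-0.0565,"claw":-1},{"x":-0.1785,"y":-0.0565,"claw":-1},{"x":-0.1785,"y":-0.0565,"claw":-1},{"x":-0.1785,"y":-0.0565,"claw":-1},{"x":-0.1785,"y":-0.0565,"claw":-1}]'
```

```text
schema error: expected keys x, y, z, ax, ay, az, claw
schema error: expected keys x, y, z, ax, ay, az, claw
schema error: expected keys x, y, z, ax, ay, az, claw
schema error: expected keys x, y, z, ax, ay, az, claw
```

All keys are required.

```bash
python3 -m crank '[{"x":-0.097,"y":-0.159,"z":0,"ax":0,"ay":0,"az":0.133,"claw":-1},{"x":-0.097,"y":-0.159,"z":0,"ax":0,"ay":0,"az":0.133,"claw":-1},{"x":-0.097,"y":-0.159,"z":0,"ax":0,"ay":0,"az":0.133,"claw":-1},{"x":-0.097,"y":-0.159,"z":0,"ax":0,"ay":0,"az":0.133,"claw":-1},{"x":-0.097,"y":-0.159,"z":0,"ax":0,"ay":0,"az":0.133,"claw":-1}]' 20
python3 -m crank '[{"x":-0.1785,"y":-0.0565,"z":0,"ax":0,"ay":0,"az":0,"claw":-1},{"x":-0.1785,"y":-0.0565,"z":0,"ax":0,"ay":0,"az":0,"claw":-1},{"x":-0.1785,"y":-0.0565,"z":0,"ax":0,"ay":0,"az":0,"claw":-1},{"x":-0.1785,"y":-0.0565,"z":0,"ax":0,"ay":0,"az":0,"claw":-1},{"x":-0.1785,"y":-0.0565,"z":0,"ax":0,"ay":0,"az":0,"claw":-1}]'
python3 -m crank '[{"x":-0.1785,"y":-0.0565,"z":0,"ax":0,"ay":0,"az":0,"claw":-1},{"x":-0.1785,"y":-0.0565,"z":0,"ax":0,"ay":0,"az":0,"claw":-1},{"x":-0.1785,"y":-0.0565,"z":0,"ax":0,"ay":0,"az":0,"claw":-1},{"x":-0.1785,"y":-0.0565,"z":0,"ax":0,"ay":0,"az":0,"claw":-1},{"x":-0.1785,"y":-0.0565,"z":0,"ax":0,"ay":0,"az":0,"claw":-1}]'
```

```text
time: 0.52
ee_pos: [0.3507, -0.4237, 0.2224]
eef_rot: [0.751, -0.661, -0.0, -0.001]
ft_force: [0.5, -0.0, 0.7]
width: 0.0867
time: 0.93
ee_pos: [0.3823, -0.2394, 0.2225]
eef_rot: [0.751, -0.661, -0.0, -0.0]
ft_force: [1.5, -1.1, 0.0]
width: 0.0869
time: 1.35
ee_pos: [0.4159, -0.0553, 0.2227]
eef_rot: [0.751, -0.661, 0.0, -0.0]
ft_force: [0.5, -0.3, 0.0]
width: 0.0873
```

```bash
python3 -m crank '[{"x":-0.176,"y":-0.056,"z":0,"ax":0,"ay":0,"az":0,"claw":-1},{"x":-0.176,"y":-0.056,"z":0,"ax":0,"ay":0,"az":0,"claw":-1},{"x":-0.176,"y":-0.056,"z":0,"ax":0,"ay":0,"az":0,"claw":-1},{"x":-0.176,"y":-0.056,"z":0,"ax":0,"ay":0,"az":0,"claw":-1},{"x":-0.176,"y":-0.056,"z":0,"ax":0,"ay":0,"az":0,"claw":-1}]'
python3 -m crank '[{"x":-0.176,"y":-0.056,"z":0,"ax":0,"ay":0,"az":0,"claw":-1},{"x":-0.176,"y":-0.056,"z":0,"ax":0,"ay":0,"az":0,"claw":-1},{"x":-0.176,"y":-0.056,"z":0,"ax":0,"ay":0,"az":0,"claw":-1},{"x":-0.176,"y":-0.056,"z":0,"ax":0,"ay":0,"az":0,"claw":-1},{"x":-0.176,"y":-0.056,"z":0,"ax":0,"ay":0,"az":0,"claw":-1}]'
python3 - <<'E'
from h import *
import pickle
c=camera("wrist");pickle.dump(c,open("w1.pkl","wb"));cv2.imwrite("pics/w1.png",c["color"]);s=r.read_state();print(s["ee_pos"],s["joint_positions"],c["eye"],c["fx"])
print(pix(c,[[.482,.309,.064],[.482,.309,.03]]))
E
```

```text
time: 1.77
ee_pos: [0.4494, 0.1269, 0.2228]
eef_rot: [0.751, -0.661, -0.0, -0.001]
ft_force: [-0.2, 0.3, -0.4]
width: 0.0872
time: 2.18
ee_pos: [0.4827, 0.308, 0.222]
eef_rot: [0.75, -0.661, -0.001, -0.0]
ft_force: [-0.2, 0.4, 0.1]
width: 0.0867
[0.48226716 0.30944102 0.22178999] [ 0.06663546  0.33595933 -0.87716018  1.56823036  0.25831038  1.35982986
 -2.27915289] [0.5611382  0.31818627 0.38321497] 317.8601348415044
[[280.68376967 194.53706191]
 [280.76753925 187.28801083]]
```

View pics/w1.png

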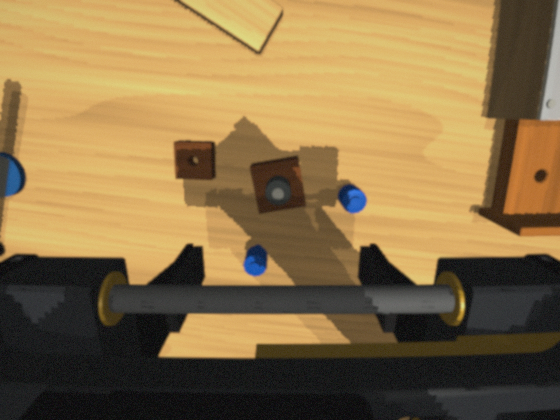

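The wrist view shows the cutter head at about (278,190) in its stand. The blue decoys are at (352,198) and (255,261), and the tray hole is at (541,175).

Run:
```python
from h import *
import pickle
for f,box,z in(("w1",(250,155,305,215),None),("top0",(140,225,172,253),None)):
    c=pickle.load(open(f+".pkl","rb"));I=c["color"];x0,y0,x1,y1=box
    hsv=cv2.cvtColor(I,cv2.COLOR_BGR2HSV)[y0:y1,x0:x1]
    m=cv2.inRange(hsv,(0,0,40),(180,90,255)) if f!="w1" else cv2.inRange(hsv,(0,0,30),(180,90,255))
    n,_,st,ce=cv2.connectedComponentsWithStats(m)
    for i in range(1,n):
        if st[i,4]>20:
            u,v=ce[i]+[x0,y0]; print(f,st[i],u,v,onz(c,u,v,.058))
    g=I[y0:y1,x0:x1].max(2); v,u=np.unravel_index(cv2.GaussianBlur(I[y0:y1,x0:x1,0],(0,0),1.5).argmax(),g.shape); print("stub",u+x0,v+y0,onz(c,u+x0,v+y0,.064))
# hole in wrist and top
for f,box,z in(("w1",(530,165,552,186),.038),("top0",(261,214,275,228),.038)):
    c=pickle.load(open(f+".pkl","rb"));x0,y0,x1,y1=box;g=c["color"][y0:y1,x0:x1,2].astype(np.uint8)
    t,m=cv2.threshold(g,0,255,cv2.THRESH_BINARY_INV+cv2.THRESH_OTSU)
    n,_,st,ce=cv2.connectedComponentsWithStats(m)
    for i in range(1,n):
        if st[i,4]>8: u,v=ce[i]+[x0,y0];print("hole",f,st[i],u,v,onz(c,u,v,z))
```

```text
w1 [ 15  21  26  30 609] 277.6666666666667 190.45320197044336 [0.48448837 0.31252637 0.058     ]
stub 278 194 [0.48221431 0.31182353 0.064     ]
top0 [ 7  8 11 11 85] 151.87058823529412 237.58823529411765 [0.48405615 0.31125885 0.058     ]
stub 151 237 [0.48491057 0.31193688 0.064     ]
hole w1 [  4   4  13  13 125] 540.192 175.424 [0.53616337 0.01758352 0.038     ]
hole top0 [ 4  5  7  5 17] 268.2352941176471 220.23529411764707 [0.53978867 0.01418781 0.038     ]
```

```bash
python3 -m crank '[{"x":-0.002,"y":-0.002,"z":0.04,"ax":0,"ay":0,"az":0,"claw":-1},{"x":-0.002,"y":-0.002,"z":0.08,"ax":0,"ay":0,"az":0,"claw":-1},{"x":-0.002,"y":-0.002,"z":0.12,"ax":0,"ay":0,"az":0,"claw":-1},{"x":-0.002,"y":-0.002,"z":0.14,"ax":0,"ay":0,"az":0,"claw":-1},{"x":-0.002,"y":-0.002,"z":0.15,"ax":0,"ay":0,"az":0,"claw":-1}]' 25
python3 -m crank '[{"x":0,"y":0,"z":0.012,"ax":0,"ay":0,"az":0,"claw":-1},{"x":0,"y":0,"z":0.024,"ax":0,"ay":0,"az":0,"claw":-1},{"x":0,"y":0,"z":0.036,"ax":0,"ay":0,"az":0,"claw":-1},{"x":0,"y":0,"z":0.037,"ax":0,"ay":0,"az":0,"claw":-1},{"x":0,"y":0,"z":0.037,"ax":0,"ay":0,"az":0,"claw":-1}]'
```

```text
time: 2.65
ee_pos: [0.4837, 0.3036, 0.0688]
eef_rot: [0.749, -0.662, -0.001, 0.003]
ft_force: [-0.1, 0.3, 0.2]
width: 0.0869
time: 3.07
ee_pos: [0.4855, 0.3051, 0.0354]
eef_rot: [0.749, -0.662, -0.0, 0.0]
ft_force: [-0.2, 0.5, 0.0]
width: 0.0865
```

```bash
python3 -m crank '[{"x":-0.003,"y":0,"z":0,"ax":0,"ay":0,"az":0,"claw":-1},{"x":-0.006,"y":0,"z":0,"ax":0,"ay":0,"az":0,"claw":-1},{"x":-0.006,"y":0,"z":0,"ax":0,"ay":0,"az":0,"claw":-1},{"x":-0.006,"y":0,"z":0,"ax":0,"ay":0,"az":0,"claw":-1},{"x":-0.006,"y":0,"z":0,"ax":0,"ay":0,"az":0,"claw":-1}]'
python3 - <<'E'
from h import *
s=r.read_state();print(s["ee_pos"],s["joint_positions"])
c=camera("wrist");cv2.imwrite("pics/w2.png",c["color"])
E
```

```text
time: 3.48
ee_pos: [0.4849, 0.3112, 0.0358]
eef_rot: [0.749, -0.662, 0.0, -0.0]
ft_force: [0.6, -1.1, 0.2]
width: 0.0873
[0.48490003 0.31120073 0.03582202] [-0.01833049  0.53040497 -0.78574025  1.75336297  0.4288837   1.0373071
 -2.40666006]
```

View pics/w2.png

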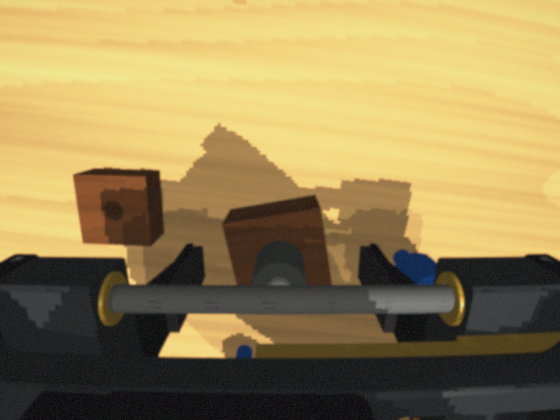

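The cutter head at about (278,265) is centred between the fingers, and the blue decoy at (415,267) is outside the right finger. Closing now, then lifting.

```bash
python3 -m crank '[{"x":0,"y":0,"z":0,"ax":0,"ay":0,"az":0,"claw":1},{"x":0,"y":0,"z":0,"ax":0,"ay":0,"az":0,"claw":1},{"x":0,"y":0,"z":0,"ax":0,"ay":0,"az":0,"claw":1},{"x":0,"y":0,"z":0,"ax":0,"ay":0,"az":0,"claw":1},{"x":0,"y":0,"z":0,"ax":0,"ay":0,"az":0,"claw":1}]' 25
python3 -m crank '[{"x":0,"y":0,"z":0,"ax":0,"ay":0,"az":0,"claw":1},{"x":0,"y":0,"z":0,"ax":0,"ay":0,"az":0,"claw":1},{"x":0,"y":0,"z":0,"ax":0,"ay":0,"az":0,"claw":1},{"x":0,"y":0,"z":0,"ax":0,"ay":0,"az":0,"claw":1},{"x":0,"y":0,"z":0,"ax":0,"ay":0,"az":0,"claw":1}]' 25
```

```text
time: 3.95
ee_pos: [0.4848, 0.311, 0.0355]
eef_rot: [0.749, -0.662, 0.0, 0.0]
ft_force: [-0.0, -0.2, -0.5]
width: 0.0614
time: 4.37
ee_pos: [0.4848, 0.3111, 0.0355]
eef_rot: [0.749, -0.662, 0.0, -0.0]
ft_force: [0.4, 0.4, 0.9]
width: 0.0283
```

```bash
python3 -m crank '[{"x":0,"y":0,"z":0,"ax":0,"ay":0,"az":0,"claw":1},{"x":0,"y":0,"z":0,"ax":0,"ay":0,"az":0,"claw":1},{"x":0,"y":0,"z":-0.01,"ax":0,"ay":0,"az":0,"claw":1},{"x":0,"y":0,"z":-0.02,"ax":0,"ay":0,"az":0,"claw":1},{"x":0,"y":0,"z":-0.03,"ax":0,"ay":0,"az":0,"claw":1}]' 25
python3 -m crank '[{"x":0,"y":0,"z":-0.02,"ax":0,"ay":0,"az":0,"claw":1},{"x":0,"y":0,"z":-0.04,"ax":0,"ay":0,"az":0,"claw":1},{"x":0,"y":0,"z":-0.07,"ax":0,"ay":0,"az":0,"claw":1},{"x":0,"y":0,"z":-0.1,"ax":0,"ay":0,"az":0,"claw":1},{"x":0,"y":0,"z":-0.1,"ax":0,"ay":0,"az":0,"claw":1}]' 25
```

```text
time: 4.78
ee_pos: [0.4848, 0.3112, 0.0668]
eef_rot: [0.749, -0.662, 0.0, -0.0]
ft_force: [0.2, -0.1, -0.3]
width: 0.0274
time: 5.2
ee_pos: [0.4867, 0.3133, 0.1726]
eef_rot: [0.749, -0.662, 0.002, -0.004]
ft_force: [0.3, 0.4, 0.2]
width: 0.0274
```

```bash
python3 -m crank '[{"x":0.03,"y":0,"z":0,"ax":0,"ay":0,"az":0,"claw":1},{"x":0.06,"y":-0.007,"z":0,"ax":0,"ay":0,"az":0,"claw":1},{"x":0.09,"y":-0.007,"z":0,"ax":0,"ay":0,"az":0,"claw":1},{"x":0.12,"y":-0.007,"z":0,"ax":0,"ay":0,"az":0,"claw":1},{"x":0.15,"y":-0.007,"z":0,"ax":0,"ay":0,"az":0,"claw":1}]' 25
python3 -m crank '[{"x":0.04,"y":0,"z":0,"ax":0,"ay":0,"az":0,"claw":1},{"x":0.08,"y":-0.007,"z":0,"ax":0,"ay":0,"az":0,"claw":1},{"x":0.11,"y":-0.007,"z":0,"ax":0,"ay":0,"az":0,"claw":1},{"x":0.14,"y":-0.007,"z":0,"ax":0,"ay":0,"az":0,"claw":1},{"x":0.149,"y":-0.007,"z":0,"ax":0,"ay":0,"az":0,"claw":1}]' 25
python3 -m crank '[{"x":0,"y":0,"z":0,"ax":0,"ay":0,"az":0,"claw":1},{"x":0,"y":0,"z":0,"ax":0,"ay":0,"az":0,"claw":1},{"x":0,"y":0,"z":0,"ax":0,"ay":0,"az":0,"claw":1},{"x":0,"y":0,"z":0,"ax":0,"ay":0,"az":0,"claw":1},{"x":0,"y":0,"z":0,"ax":0,"ay":0,"az":0,"claw":1}]'
python3 - <<'E'
from h import *
import pickle
c=camera("wrist");pickle.dump(c,open("w3.pkl","wb"));cv2.imwrite("pics/w3.png",c["color"]);s=r.read_state();print(s["ee_pos"],s["joint_positions"],c["eye"])
print(pix(c,[[.538,.016,.038]]))
c=camera("top");pickle.dump(c,open("top3.pkl","wb"))
E
```

```text
time: 5.62
ee_pos: [0.5101, 0.1617, 0.1663]
eef_rot: [0.749, -0.662, 0.0, -0.0]
ft_force: [1.2, -0.5, -1.5]
width: 0.0274
time: 6.03
ee_pos: [0.5358, 0.0103, 0.166]
eef_rot: [0.747, -0.665, 0.001, 0.001]
ft_force: [0.5, -0.9, -0.7]
width: 0.027
time: 6.45
ee_pos: [0.5352, 0.0175, 0.1657]
eef_rot: [0.75, -0.662, 0.0, -0.0]
ft_force: [0.4, 0.1, -1.1]
width: 0.0273
[0.53521125 0.01724045 0.16567438] [ 0.54021267  0.25677217 -0.75026613  1.74204532  0.18571064  1.21527202
 -1.70484479] [0.61335257 0.027995   0.32706732]
[[283.45601133 199.20812756]]
```

View pics/w3.png

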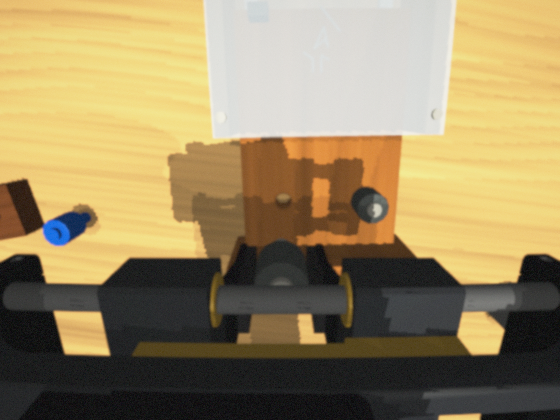

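The free hole is at (283,199), which matches the prediction for (0.538, 0.016). The fixed cutter is at (371,205) and the held cutter's head is at about (281,262). One magnified crop will refine the hole and the grip offset.

Run:
```python
from h import *
import pickle
c=pickle.load(open("w3.pkl","rb"));I=c["color"]
a=cv2.resize(I[180:300,215:345],None,fx=5,fy=5,interpolation=cv2.INTER_CUBIC);cv2.imwrite("pics/c3.png",cv2.convertScaleAbs(a,alpha=1.8))
for u,v in((283,199),(284,200),(282.5,198.5)):print(onz(c,u,v,.038))
s=r.read_state();T=R.from_quat(s["eef_rot"]);p=s["ee_pos"]
for nm,dz in(("headtop",.0245),("stubtop",.0285),("headbot",-.0055),("shankend",-.0275)):print(nm,pix(c,[p+[0,0,dz]]))
# head top ring, +-14mm in tool y
print(pix(c,[p+[0,0,.0245]+T.apply([0,-.014,0]),p+[0,0,.0245]+T.apply([0,.014,0]),p+[0,0,.0245]+T.apply([.014,0,0]),p+[0,0,.0245]+T.apply([-.014,0,0])]))
```

```text
[0.53814692 0.01645102 0.038     ]
[0.53730022 0.01539408 0.038     ]
[0.53856969 0.01697875 0.038     ]
headtop [[283.20626463 284.46595965]]
stubtop [[283.26619189 288.77109942]]
headbot [[282.83520052 257.84677885]]
shankend [[282.6285345  243.04890529]]
[[283.31077437 258.18956795]
 [283.10593493 309.24995539]
 [312.02542706 284.4538118 ]
 [254.37584324 284.41085797]]
```

View pics/c3.png

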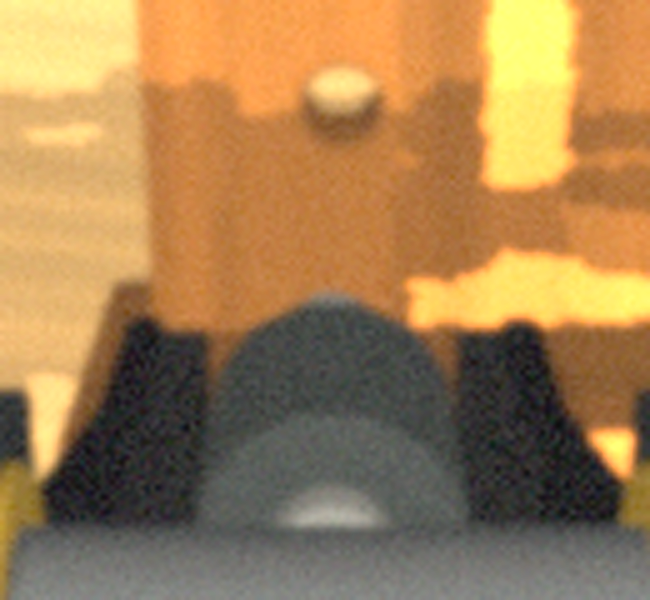

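```bash
python3 -m crank '[{"x":0.002,"y":-0.004,"z":0.02,"ax":0,"ay":0,"az":0,"claw":1},{"x":0.002,"y":-0.004,"z":0.045,"ax":0,"ay":0,"az":0,"claw":1},{"x":0.002,"y":-0.004,"z":0.07,"ax":0,"ay":0,"az":0,"claw":1},{"x":0.002,"y":-0.004,"z":0.085,"ax":0,"ay":0,"az":0,"claw":1},{"x":0.002,"y":-0.004,"z":0.09,"ax":0,"ay":0,"az":0,"claw":1}]' 25
python3 -m crank '[{"x":0,"y":0,"z":0,"ax":0,"ay":0,"az":0,"claw":1},{"x":0,"y":0,"z":0,"ax":0,"ay":0,"az":0,"claw":1},{"x":0,"y":0,"z":0,"ax":0,"ay":0,"az":0,"claw":1},{"x":0,"y":0,"z":0,"ax":0,"ay":0,"az":0,"claw":1},{"x":0,"y":0,"z":0,"ax":0,"ay":0,"az":0,"claw":1}]'
python3 - <<'E'
from h import *
c=camera("scene");I=c["color"];s=r.read_state();p=s["ee_pos"];print(p,s["ft_force"],s["eef_rot"])
u,v=pix(c,[[.537,.016,.05]])[0];print(u,v)
w=I[int(v)-40:int(v)+40,int(u)-50:int(u)+50];cv2.imwrite("pics/s4.png",cv2.convertScaleAbs(cv2.resize(w,None,fx=7,fy=7,interpolation=cv2.INTER_CUBIC),alpha=1.8))
cv2.imwrite("pics/w4.png",camera("wrist")["color"])
print(np.array([[.5371,.016,.038]])-p)
E
```

```text
time: 6.97
ee_pos: [0.5379, 0.0148, 0.073]
eef_rot: [0.749, -0.662, -0.002, 0.001]
ft_force: [-0.6, -0.5, -1.6]
width: 0.0274
time: 7.38
ee_pos: [0.5401, 0.0145, 0.0765]
eef_rot: [0.749, -0.662, 0.001, -0.0]
ft_force: [0.4, -0.6, -0.3]
width: 0.0273
[0.53998173 0.01450332 0.07629199] [ 0.63396476 -0.58635592 -1.03646585] [ 7.49111694e-01 -6.62443379e-01  5.77053755e-04 -3.27055366e-04]
292.9828198028013 214.30650669777643
[[-0.00288173  0.00149668 -0.03829199]]
```

View pics/s4.png

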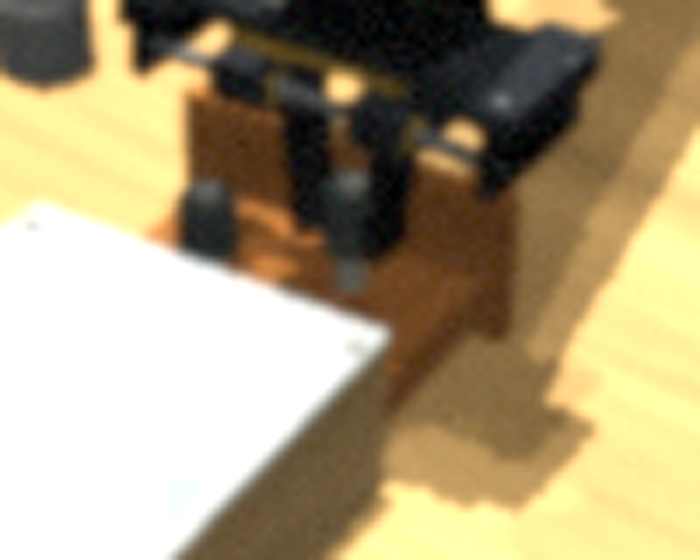

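The scene crop shows the cutter hanging upright above the free-hole side, with the shank end at crop pixel (348,290). Descending gently onto the hole now.

```bash
python3 -m crank '[{"x":0,"y":0,"z":0.003,"ax":0,"ay":0,"az":0,"claw":1},{"x":0,"y":0,"z":0.006,"ax":0,"ay":0,"az":0,"claw":1},{"x":0,"y":0,"z":0.009,"ax":0,"ay":0,"az":0,"claw":1},{"x":0,"y":0,"z":0.011,"ax":0,"ay":0,"az":0,"claw":1},{"x":0,"y":0,"z":0.011,"ax":0,"ay":0,"az":0,"claw":1}]'
python3 -m crank '[{"x":0,"y":0,"z":0.001,"ax":0,"ay":0,"az":0,"claw":1},{"x":0,"y":0,"z":0.002,"ax":0,"ay":0,"az":0,"claw":1},{"x":0,"y":0,"z":0.003,"ax":0,"ay":0,"az":0,"claw":1},{"x":0,"y":0,"z":0.003,"ax":0,"ay":0,"az":0,"claw":1},{"x":0,"y":0,"z":0.003,"ax":0,"ay":0,"az":0,"claw":1}]'
```

```text
time: 7.9
ee_pos: [0.5391, 0.0145, 0.0639]
eef_rot: [0.749, -0.662, -0.0, 0.0]
ft_force: [-0.3, -1.0, -0.6]
width: 0.027
time: 8.32
ee_pos: [0.5395, 0.0146, 0.0615]
eef_rot: [0.749, -0.662, -0.0, 0.0]
ft_force: [-0.4, -0.2, -0.8]
width: 0.027
```

```bash
python3 -m crank '[{"x":0,"y":0,"z":0.002,"ax":0,"ay":0,"az":0,"claw":1},{"x":0,"y":0,"z":0.004,"ax":0,"ay":0,"az":0,"claw":1},{"x":0,"y":0,"z":0.006,"ax":0,"ay":0,"az":0,"claw":1},{"x":0,"y":0,"z":0.008,"ax":0,"ay":0,"az":0,"claw":1},{"x":0,"y":0,"z":0.008,"ax":0,"ay":0,"az":0,"claw":1}]'
python3 -m crank '[{"x":0,"y":0,"z":0.002,"ax":0,"ay":0,"az":0,"claw":1},{"x":0,"y":0,"z":0.004,"ax":0,"ay":0,"az":0,"claw":1},{"x":0,"y":0,"z":0.006,"ax":0,"ay":0,"az":0,"claw":1},{"x":0,"y":0,"z":0.007,"ax":0,"ay":0,"az":0,"claw":1},{"x":0,"y":0,"z":0.007,"ax":0,"ay":0,"az":0,"claw":1}]'
```

```text
time: 8.73
ee_pos: [0.5393, 0.0145, 0.053]
eef_rot: [0.749, -0.662, -0.0, 0.0]
ft_force: [0.3, 0.9, -1.8]
width: 0.0271
time: 9.15
ee_pos: [0.5394, 0.0145, 0.0462]
eef_rot: [0.749, -0.662, -0.0, 0.0]
ft_force: [-0.4, 0.6, -2.3]
width: 0.0273
```

```bash
python3 -m crank '[{"x":0,"y":0,"z":0.001,"ax":0,"ay":0,"az":0,"claw":1},{"x":0,"y":0,"z":0.002,"ax":0,"ay":0,"az":0,"claw":1},{"x":0,"y":0,"z":0.002,"ax":0,"ay":0,"az":0,"claw":1},{"x":0,"y":0,"z":0.002,"ax":0,"ay":0,"az":0,"claw":1},{"x":0,"y":0,"z":0.002,"ax":0,"ay":0,"az":0,"claw":1}]'
python3 -m crank '[{"x":0,"y":0,"z":0,"ax":0,"ay":0,"az":0,"claw":0},{"x":0,"y":0,"z":0,"ax":0,"ay":0,"az":0,"claw":0},{"x":0,"y":0,"z":0,"ax":0,"ay":0,"az":0,"claw":0},{"x":0,"y":0,"z":0,"ax":0,"ay":0,"az":0,"claw":0},{"x":0,"y":0,"z":0,"ax":0,"ay":0,"az":0,"claw":0}]'
python3 -m crank '[{"x":0,"y":0,"z":0,"ax":0,"ay":0,"az":0,"claw":0},{"x":0,"y":0,"z":-0.02,"ax":0,"ay":0,"az":0,"claw":0},{"x":0,"y":0,"z":-0.05,"ax":0,"ay":0,"az":0,"claw":0},{"x":0,"y":0,"z":-0.08,"ax":0,"ay":0,"az":0,"claw":0},{"x":0,"y":0,"z":-0.1,"ax":0,"ay":0,"az":0,"claw":0}]'
python3 -m crank '[{"x":0,"y":0.03,"z":0,"ax":0,"ay":0,"az":0,"claw":0},{"x":0,"y":0.06,"z":0,"ax":0,"ay":0,"az":0,"claw":0},{"x":0.03,"y":0.08,"z":0,"ax":0,"ay":0,"az":0,"claw":0},{"x":0.036,"y":0.08,"z":0,"ax":0,"ay":0,"az":0,"claw":1},{"x":0.036,"y":0.08,"z":0,"ax":0,"ay":0,"az":0,"claw":1}]'
python3 -m crank '[{"x":0,"y":0,"z":0,"ax":0,"ay":0,"az":0,"claw":1},{"x":0,"y":0,"z":0,"ax":0,"ay":0,"az":0,"claw":1},{"x":0,"y":0,"z":0,"ax":0,"ay":0,"az":0,"claw":1},{"x":0,"y":0,"z":0,"ax":0,"ay":0,"az":0,"claw":1},{"x":0,"y":0,"z":0,"ax":0,"ay":0,"az":0,"claw":1}]'
python3 - <<'E'
from h import *
import pickle
c=camera("wrist");pickle.dump(c,open("w5.pkl","wb"));cv2.imwrite("pics/w5.png",c["color"]);s=r.read_state();print(s["ee_pos"],c["eye"])
E
```

```text
time: 9.57
ee_pos: [0.5394, 0.0146, 0.0444]
eef_rot: [0.749, -0.662, -0.0, 0.0]
ft_force: [-1.1, 1.6, -2.0]
width: 0.0275
time: 9.98
ee_pos: [0.5396, 0.0144, 0.0447]
eef_rot: [0.749, -0.662, 0.0, -0.0]
ft_force: [0.5, -0.8, -0.6]
width: 0.0428
time: 10.4
ee_pos: [0.5402, 0.0149, 0.1472]
eef_rot: [0.749, -0.662, 0.001, -0.001]
ft_force: [0.9, 0.6, 0.4]
width: 0.0435
time: 10.82
ee_pos: [0.464, -0.0337, 0.1448]
eef_rot: [0.748, -0.664, 0.001, 0.001]
ft_force: [-0.3, 0.1, -0.1]
width: 0.0366
time: 11.23
ee_pos: [0.4647, -0.0303, 0.1444]
eef_rot: [0.75, -0.662, -0.0, -0.0]
ft_force: [0.3, 0.1, -0.5]
width: 0.0054
[ 0.46464873 -0.03042688  0.14442367] [ 0.54296637 -0.01992146  0.30575246]
```

View pics/w5.png

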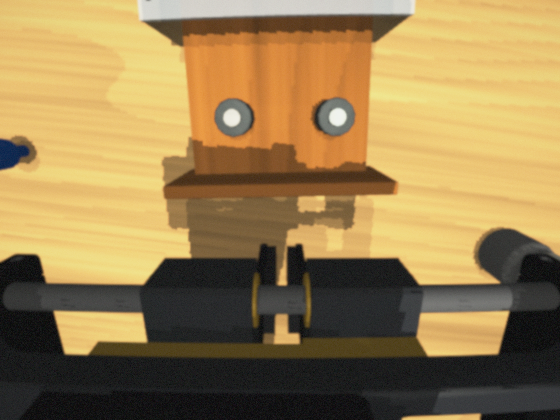

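Both heads in the tray, at (232,117) and (338,116), look the same, so the cutter appears fully home. Next I'll check the yaw and home height, back off, and lower in front of the panel centre.

```bash
python3 - <<'E'
from h import *
import pickle
c=pickle.load(open("w5.pkl","rb"));I=c["color"]
g=cv2.GaussianBlur(I,(0,0),1).min(2)
P=[]
for x0,x1 in((215,250),(320,356)):
    m=(g[98:138,x0:x1]>150).astype(np.uint8);n,_,st,ce=cv2.connectedComponentsWithStats(m);i=1+st[1:,4].argmax();u=ce[i]+[x0,98];print(u,st[i]);P.append(onz(c,*u,.072))
d=P[0]-P[1];print(P,np.linalg.norm(d),np.degrees(np.arctan2(-d[0],d[1])))
a,b=onz(c,166,196,.085),onz(c,397,192,.085);d=a-b;print((a+b)/2,np.linalg.norm(d),np.degrees(np.arctan2(-d[0],d[1])))
E
python3 -m crank '[{"x":0,"y":0.015,"z":0,"ax":0,"ay":0,"az":0,"claw":1},{"x":0,"y":0.015,"z":0.03,"ax":0,"ay":0,"az":0,"claw":1},{"x":0,"y":0.015,"z":0.06,"ax":0,"ay":0,"az":0,"claw":1},{"x":0,"y":0.015,"z":0.09,"ax":0,"ay":0,"az":0,"claw":1},{"x":0,"y":0.015,"z":0.109,"ax":0,"ay":0,"az":0,"claw":1}]' 25
python3 -m crank '[{"x":0,"y":0,"z":0,"ax":0,"ay":0,"az":0,"claw":1},{"x":0,"y":0,"z":0,"ax":0,"ay":0,"az":0,"claw":1},{"x":0,"y":0,"z":0,"ax":0,"ay":0,"az":0,"claw":1},{"x":0,"y":0,"z":0,"ax":0,"ay":0,"az":0,"claw":1},{"x":0,"y":0,"z":0,"ax":0,"ay":0,"az":0,"claw":1}]'
```

```text
[231.3460076  117.19771863] [  8  10  18  19 263]
[337.51798561 116.57194245] [  9   9  18  20 278]
[array([0.53708861, 0.01483512, 0.072     ]), array([ 0.54690481, -0.05990482,  0.072     ])] 0.0753818000951887 7.482292892616091
[ 0.48902818 -0.02692864  0.085     ] 0.16627612333381897 8.154772906734252
time: 11.7
ee_pos: [0.4485, -0.0326, 0.0331]
eef_rot: [0.749, -0.662, -0.001, 0.0]
ft_force: [-0.4, -0.2, 0.3]
width: 0.0006
time: 12.12
ee_pos: [0.4507, -0.033, 0.0368]
eef_rot: [0.749, -0.662, 0.001, -0.0]
ft_force: [-0.2, 0.3, 1.0]
width: 0.0006
```

```bash
python3 -m crank '[{"x":0,"y":-0.008,"z":0,"ax":0,"ay":0,"az":0,"claw":1},{"x":0,"y":-0.014,"z":0,"ax":0,"ay":0,"az":0,"claw":1},{"x":0,"y":-0.019,"z":0,"ax":0,"ay":0,"az":0,"claw":1},{"x":0,"y":-0.022,"z":0,"ax":0,"ay":0,"az":0,"claw":1},{"x":0,"y":-0.025,"z":0,"ax":0,"ay":0,"az":0,"claw":1}]'
python3 -m crank '[{"x":0,"y":-0.003,"z":0,"ax":0,"ay":0,"az":0,"claw":1},{"x":0,"y":-0.006,"z":0,"ax":0,"ay":0,"az":0,"claw":1},{"x":0,"y":-0.009,"z":0,"ax":0,"ay":0,"az":0,"claw":1},{"x":0,"y":-0.012,"z":0,"ax":0,"ay":0,"az":0,"claw":1},{"x":0,"y":-0.015,"z":0,"ax":0,"ay":0,"az":0,"claw":1}]'
python3 -m crank '[{"x":0,"y":-0.004,"z":0,"ax":0,"ay":0,"az":0,"claw":1},{"x":0,"y":-0.008,"z":0,"ax":0,"ay":0,"az":0,"claw":1},{"x":0,"y":-0.012,"z":0,"ax":0,"ay":0,"az":0,"claw":1},{"x":0,"y":-0.016,"z":0,"ax":0,"ay":0,"az":0,"claw":1},{"x":0,"y":-0.02,"z":0,"ax":0,"ay":0,"az":0,"claw":1}]'
```

```text
time: 12.53
ee_pos: [0.475, -0.0295, 0.0355]
eef_rot: [0.749, -0.662, -0.0, -0.0]
ft_force: [-0.4, 0.9, 0.4]
width: 0.0002
time: 12.95
ee_pos: [0.4888, -0.0276, 0.0353]
eef_rot: [0.749, -0.662, -0.001, 0.001]
ft_force: [-5.1, 1.5, 3.0]
width: 0.0006
time: 13.37
ee_pos: [0.5084, -0.0248, 0.0352]
eef_rot: [0.749, -0.662, -0.001, 0.001]
ft_force: [-7.5, 1.2, 4.4]
width: 0.0005
```

```bash
python3 -m crank '[{"x":0,"y":-0.004,"z":0,"ax":0,"ay":0,"az":0,"claw":1},{"x":0,"y":-0.008,"z":0,"ax":0,"ay":0,"az":0,"claw":1},{"x":0,"y":-0.012,"z":0,"ax":0,"ay":0,"az":0,"claw":1},{"x":0,"y":-0.016,"z":0,"ax":0,"ay":0,"az":0,"claw":1},{"x":0,"y":-0.02,"z":0,"ax":0,"ay":0,"az":0,"claw":1}]'
python3 -m crank '[{"x":0,"y":-0.004,"z":0,"ax":0,"ay":0,"az":0,"claw":1},{"x":0,"y":-0.007,"z":0,"ax":0,"ay":0,"az":0,"claw":1},{"x":0,"y":-0.01,"z":0,"ax":0,"ay":0,"az":0,"claw":1},{"x":0,"y":-0.013,"z":0,"ax":0,"ay":0,"az":0,"claw":1},{"x":0,"y":-0.015,"z":0,"ax":0,"ay":0,"az":0,"claw":1}]'
python3 -m crank '[{"x":0,"y":-0.001,"z":0,"ax":0,"ay":0,"az":0,"claw":1},{"x":0,"y":-0.002,"z":0,"ax":0,"ay":0,"az":0,"claw":1},{"x":0,"y":-0.003,"z":0,"ax":0,"ay":0,"az":0,"claw":1},{"x":0,"y":-0.004,"z":0,"ax":0,"ay":0,"az":0,"claw":1},{"x":0,"y":-0.005,"z":0,"ax":0,"ay":0,"az":0,"claw":1}]'
```

```text
time: 13.78
ee_pos: [0.528, -0.0221, 0.0352]
eef_rot: [0.749, -0.662, -0.001, 0.001]
ft_force: [-7.9, 3.5, 4.0]
width: 0.0003
time: 14.2
ee_pos: [0.5429, -0.02, 0.0351]
eef_rot: [0.75, -0.662, -0.001, 0.001]
ft_force: [-7.9, 3.5, 4.2]
width: 0.0003
time: 14.62
ee_pos: [0.5477, -0.0193, 0.0351]
eef_rot: [0.75, -0.662, -0.001, 0.001]
ft_force: [-7.3, 4.7, 4.7]
width: 0.0004
```

```bash
python3 -m crank '[{"x":0,"y":-0.001,"z":0,"ax":0,"ay":0,"az":0,"claw":1},{"x":0,"y":-0.002,"z":0,"ax":0,"ay":0,"az":0,"claw":1},{"x":0,"y":-0.003,"z":0,"ax":0,"ay":0,"az":0,"claw":1},{"x":0,"y":-0.004,"z":0,"ax":0,"ay":0,"az":0,"claw":1},{"x":0,"y":-0.004,"z":0,"ax":0,"ay":0,"az":0,"claw":1}]'
```

```text
time: 15.03
ee_pos: [0.5518, -0.0188, 0.0351]
eef_rot: [0.75, -0.662, -0.001, 0.0]
ft_force: [-5.6, 3.4, 1.0]
width: 0.0004
```

```bash
python3 -m crank '[{"x":0,"y":-0.0005,"z":0,"ax":0,"ay":0,"az":0,"claw":1},{"x":0,"y":-0.001,"z":0,"ax":0,"ay":0,"az":0,"claw":1},{"x":0,"y":-0.0015,"z":0,"ax":0,"ay":0,"az":0,"claw":1},{"x":0,"y":-0.002,"z":0,"ax":0,"ay":0,"az":0,"claw":1},{"x":0,"y":-0.002,"z":0,"ax":0,"ay":0,"az":0,"claw":1}]'
```

```text
time: 15.45
ee_pos: [0.5537, -0.0186, 0.0351]
eef_rot: [0.75, -0.662, -0.001, 0.001]
ft_force: [-7.2, 3.1, 2.8]
width: 0.0004
```

```bash
python3 -m crank '[{"x":0,"y":-0.0005,"z":0,"ax":0,"ay":0,"az":0,"claw":1},{"x":0,"y":-0.001,"z":0,"ax":0,"ay":0,"az":0,"claw":1},{"x":0,"y":-0.0015,"z":0,"ax":0,"ay":0,"az":0,"claw":1},{"x":0,"y":-0.002,"z":0,"ax":0,"ay":0,"az":0,"claw":1},{"x":0,"y":-0.002,"z":0,"ax":0,"ay":0,"az":0,"claw":1}]'
```

```text
time: 15.87
ee_pos: [0.5556, -0.0183, 0.0351]
eef_rot: [0.75, -0.662, -0.001, 0.001]
ft_force: [-6.1, 3.7, 3.4]
width: 0.0003
```

```bash
python3 -m crank '[{"x":0,"y":-0.0005,"z":0,"ax":0,"ay":0,"az":0,"claw":1},{"x":0,"y":-0.001,"z":0,"ax":0,"ay":0,"az":0,"claw":1},{"x":0,"y":-0.0015,"z":0,"ax":0,"ay":0,"az":0,"claw":1},{"x":0,"y":-0.002,"z":0,"ax":0,"ay":0,"az":0,"claw":1},{"x":0,"y":-0.002,"z":0,"ax":0,"ay":0,"az":0,"claw":1}]'
```

```text
time: 16.28
ee_pos: [0.5576, -0.018, 0.0351]
eef_rot: [0.75, -0.662, -0.001, 0.001]
ft_force: [-7.4, 3.4, 3.8]
width: 0.0007
```

```bash
python3 -m crank '[{"x":0,"y":-0.0005,"z":0,"ax":0,"ay":0,"az":0,"claw":1},{"x":0,"y":-0.001,"z":0,"ax":0,"ay":0,"az":0,"claw":1},{"x":0,"y":-0.0015,"z":0,"ax":0,"ay":0,"az":0,"claw":1},{"x":0,"y":-0.002,"z":0,"ax":0,"ay":0,"az":0,"claw":1},{"x":0,"y":-0.002,"z":0,"ax":0,"ay":0,"az":0,"claw":1}]'
```

```text
time: 16.7
ee_pos: [0.5595, -0.0177, 0.0351]
eef_rot: [0.75, -0.662, -0.001, 0.001]
ft_force: [-6.1, 3.2, 2.5]
width: 0.0006
```

```bash
python3 -m crank '[{"x":0,"y":-0.0005,"z":0,"ax":0,"ay":0,"az":0,"claw":1},{"x":0,"y":-0.001,"z":0,"ax":0,"ay":0,"az":0,"claw":1},{"x":0,"y":-0.0015,"z":0,"ax":0,"ay":0,"az":0,"claw":1},{"x":0,"y":-0.002,"z":0,"ax":0,"ay":0,"az":0,"claw":1},{"x":0,"y":-0.002,"z":0,"ax":0,"ay":0,"az":0,"claw":1}]'
```

```text
time: 17.12
ee_pos: [0.5615, -0.0174, 0.0351]
eef_rot: [0.75, -0.662, -0.001, 0.001]
ft_force: [-7.6, 3.6, 4.4]
width: 0.0006
```

```bash
python3 -m crank '[{"x":0,"y":-0.0005,"z":0,"ax":0,"ay":0,"az":0,"claw":1},{"x":0,"y":-0.001,"z":0,"ax":0,"ay":0,"az":0,"claw":1},{"x":0,"y":-0.0015,"z":0,"ax":0,"ay":0,"az":0,"claw":1},{"x":0,"y":-0.002,"z":0,"ax":0,"ay":0,"az":0,"claw":1},{"x":0,"y":-0.002,"z":0,"ax":0,"ay":0,"az":0,"claw":1}]'
```

```text
time: 17.53
ee_pos: [0.5635, -0.0172, 0.0351]
eef_rot: [0.75, -0.662, -0.001, 0.001]
ft_force: [-7.1, 4.3, 5.0]
width: 0.0005
```

```bash
python3 -m crank '[{"x":0,"y":-0.0005,"z":0,"ax":0,"ay":0,"az":0,"claw":1},{"x":0,"y":-0.001,"z":0,"ax":0,"ay":0,"az":0,"claw":1},{"x":0,"y":-0.0015,"z":0,"ax":0,"ay":0,"az":0,"claw":1},{"x":0,"y":-0.0015,"z":0,"ax":0,"ay":0,"az":0,"claw":1},{"x":0,"y":-0.0015,"z":0,"ax":0,"ay":0,"az":0,"claw":1}]'
```

```text
time: 17.95
ee_pos: [0.565, -0.017, 0.035]
eef_rot: [0.75, -0.662, -0.001, 0.0]
ft_force: [-6.6, 3.8, 2.5]
width: 0.0003
```

```bash
python3 -m crank '[{"x":0,"y":-0.0005,"z":0,"ax":0,"ay":0,"az":0,"claw":1},{"x":0,"y":-0.001,"z":0,"ax":0,"ay":0,"az":0,"claw":1},{"x":0,"y":-0.0015,"z":0,"ax":0,"ay":0,"az":0,"claw":1},{"x":0,"y":-0.002,"z":0,"ax":0,"ay":0,"az":0,"claw":1},{"x":0,"y":-0.002,"z":0,"ax":0,"ay":0,"az":0,"claw":1}]'
```

```text
time: 18.37
ee_pos: [0.5669, -0.0168, 0.035]
eef_rot: [0.75, -0.662, -0.001, 0.001]
ft_force: [-6.7, 4.2, 2.3]
width: 0.0004
```

```bash
python3 -m crank '[{"x":0,"y":-0.0005,"z":0,"ax":0,"ay":0,"az":0,"claw":1},{"x":0,"y":-0.001,"z":0,"ax":0,"ay":0,"az":0,"claw":1},{"x":0,"y":-0.0015,"z":0,"ax":0,"ay":0,"az":0,"claw":1},{"x":0,"y":-0.002,"z":0,"ax":0,"ay":0,"az":0,"claw":1},{"x":0,"y":-0.002,"z":0,"ax":0,"ay":0,"az":0,"claw":1}]'
```

```text
time: 18.78
ee_pos: [0.5688, -0.0165, 0.035]
eef_rot: [0.75, -0.662, -0.002, 0.001]
ft_force: [-8.3, 3.8, 4.1]
width: 0.0007
```

```bash
python3 -m crank '[{"x":0,"y":-0.0005,"z":0,"ax":0,"ay":0,"az":0,"claw":1},{"x":0,"y":-0.001,"z":0,"ax":0,"ay":0,"az":0,"claw":1},{"x":0,"y":-0.0015,"z":0,"ax":0,"ay":0,"az":0,"claw":1},{"x":0,"y":-0.0015,"z":0,"ax":0,"ay":0,"az":0,"claw":1},{"x":0,"y":-0.0015,"z":0,"ax":0,"ay":0,"az":0,"claw":1}]'
```

```text
time: 19.2
ee_pos: [0.5702, -0.0163, 0.035]
eef_rot: [0.75, -0.662, -0.002, 0.001]
ft_force: [-7.6, 4.2, 4.1]
width: 0.0006
```

```bash
python3 -m crank '[{"x":0,"y":-0.0005,"z":0,"ax":0,"ay":0,"az":0,"claw":1},{"x":0,"y":-0.001,"z":0,"ax":0,"ay":0,"az":0,"claw":1},{"x":0,"y":-0.0015,"z":0,"ax":0,"ay":0,"az":0,"claw":1},{"x":0,"y":-0.002,"z":0,"ax":0,"ay":0,"az":0,"claw":1},{"x":0,"y":-0.002,"z":0,"ax":0,"ay":0,"az":0,"claw":1}]'
```

```text
time: 19.62
ee_pos: [0.5717, -0.0161, 0.0349]
eef_rot: [0.75, -0.662, -0.002, 0.001]
ft_force: [-11.1, 3.6, 5.2]
width: 0.0005
```

```bash
python3 -m crank '[{"x":0,"y":-0.0003,"z":0,"ax":0,"ay":0,"az":0,"claw":1},{"x":0,"y":-0.0006,"z":0,"ax":0,"ay":0,"az":0,"claw":1},{"x":0,"y":-0.001,"z":0,"ax":0,"ay":0,"az":0,"claw":1},{"x":0,"y":-0.001,"z":0,"ax":0,"ay":0,"az":0,"claw":1},{"x":0,"y":-0.001,"z":0,"ax":0,"ay":0,"az":0,"claw":1}]'
```

```text
time: 20.03
ee_pos: [0.5723, -0.016, 0.0349]
eef_rot: [0.75, -0.662, -0.002, 0.001]
ft_force: [-12.2, 3.8, 7.4]
width: 0.0002
```

```bash
python3 -m crank '[{"x":0,"y":-0.0003,"z":0,"ax":0,"ay":0,"az":0,"claw":1},{"x":0,"y":-0.0006,"z":0,"ax":0,"ay":0,"az":0,"claw":1},{"x":0,"y":-0.001,"z":0,"ax":0,"ay":0,"az":0,"claw":1},{"x":0,"y":-0.001,"z":0,"ax":0,"ay":0,"az":0,"claw":1},{"x":0,"y":-0.001,"z":0,"ax":0,"ay":0,"az":0,"claw":1}]'
```

```text
time: 20.45
ee_pos: [0.5729, -0.0159, 0.0349]
eef_rot: [0.75, -0.662, -0.002, 0.002]
ft_force: [-15.3, 2.5, 9.6]
width: 0.0004
```

```bash
python3 -m crank '[{"x":0,"y":-0.0002,"z":0,"ax":0,"ay":0,"az":0,"claw":1},{"x":0,"y":-0.0004,"z":0,"ax":0,"ay":0,"az":0,"claw":1},{"x":0,"y":-0.0004,"z":0,"ax":0,"ay":0,"az":0,"claw":1},{"x":0,"y":-0.0004,"z":0,"ax":0,"ay":0,"az":0,"claw":1},{"x":0,"y":-0.0004,"z":0,"ax":0,"ay":0,"az":0,"claw":1}]'
python3 -m crank '[{"x":0,"y":0.004,"z":0,"ax":0,"ay":0,"az":0,"claw":1},{"x":0,"y":0.008,"z":0,"ax":0,"ay":0,"az":0,"claw":1},{"x":0,"y":0.013,"z":0,"ax":0,"ay":0,"az":0,"claw":1},{"x":0,"y":0.018,"z":0,"ax":0,"ay":0,"az":0,"claw":1},{"x":0,"y":0.024,"z":0,"ax":0,"ay":0,"az":0,"claw":1}]'
python3 -m crank '[{"x":0,"y":0.015,"z":0,"ax":0,"ay":0,"az":0,"claw":1},{"x":0,"y":0.04,"z":0,"ax":0,"ay":0,"az":0,"claw":1},{"x":0,"y":0.07,"z":0,"ax":0,"ay":0,"az":0,"claw":1},{"x":0,"y":0.1,"z":0,"ax":0,"ay":0,"az":0,"claw":1},{"x":0,"y":0.12,"z":0,"ax":0,"ay":0,"az":0,"claw":1}]'
python3 -m crank '[{"x":0,"y":0,"z":-0.03,"ax":0,"ay":0,"az":0,"claw":1},{"x":0,"y":0,"z":-0.06,"ax":0,"ay":0,"az":0,"claw":1},{"x":0,"y":0,"z":-0.09,"ax":0,"ay":0,"az":0,"claw":1},{"x":0,"y":0,"z":-0.12,"ax":0,"ay":0,"az":0,"claw":1},{"x":0,"y":0,"z":-0.15,"ax":0,"ay":0,"az":0,"claw":1}]'
```

```text
time: 20.87
ee_pos: [0.573, -0.0159, 0.0349]
eef_rot: [0.75, -0.662, -0.003, 0.002]
ft_force: [-18.2, 2.5, 9.8]
width: 0.0004
time: 21.28
ee_pos: [0.5524, -0.0204, 0.0356]
eef_rot: [0.749, -0.663, 0.0, -0.0]
ft_force: [0.0, 0.2, 0.3]
width: 0.0006
time: 21.7
ee_pos: [0.4305, -0.0356, 0.0351]
eef_rot: [0.749, -0.663, -0.0, 0.001]
ft_force: [1.3, 0.5, 0.1]
width: 0.0003
time: 22.12
ee_pos: [0.4329, -0.0349, 0.1873]
eef_rot: [0.749, -0.662, 0.001, -0.0]
ft_force: [1.0, 0.2, 0.0]
width: 0.0005
```

Wait over 2 s more, then look.

```bash
for i in 1 2 3 4 5 6; do python3 -m crank '[{"x":0,"y":0,"z":0,"ax":0,"ay":0,"az":0,"claw":1},{"x":0,"y":0,"z":0,"ax":0,"ay":0,"az":0,"claw":1},{"x":0,"y":0,"z":0,"ax":0,"ay":0,"az":0,"claw":1},{"x":0,"y":0,"z":0,"ax":0,"ay":0,"az":0,"claw":1},{"x":0,"y":0,"z":0,"ax":0,"ay":0,"az":0,"claw":1}]' | head -1; done
python3 - <<'E'
from h import *
c=camera("wrist");t=camera("top")
cv2.imwrite("pics/w6.png",c["color"]);a=cv2.resize(t["color"][80:300,90:440],None,fx=1.6,fy=1.6)
cv2.imwrite("pics/f.png",np.vstack([c["color"][:250],a])[:600])
print(r.read_state()["ee_pos"])
import pickle;pickle.dump(c,open("w6.pkl","wb"));pickle.dump(t,open("top6.pkl","wb"))
E
```

```text
time: 22.53
time: 22.95
time: 23.37
time: 23.78
time: 24.2
time: 24.62
[ 0.43316226 -0.03484863  0.18554384]
```

View pics/f.png

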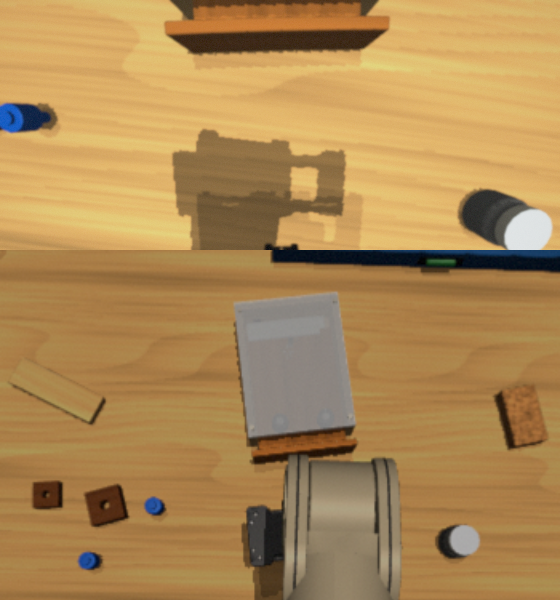

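The tray stays shut more than 3 s after release. The panel is only slightly proud, and both heads show level through the cover at (280,422) and (326,416) in the lower image. The stand is empty and the bystanders are unmoved. One last numeric check, then I hand in.

Run:
```python
from h import *
import pickle
c=pickle.load(open("w6.pkl","rb"))
m=(onz(c,166,34,.085)+onz(c,388,28,.085))/2
ex=np.array([np.cos(np.radians(7.4)),np.sin(np.radians(7.4))])
print("travel",(m[:2]-[.487,-.026])@ex)
a,b=pickle.load(open("top0.pkl","rb"))["color"],pickle.load(open("top6.pkl","rb"))["color"]
for n,(x,y,w,h) in dict(jar=(360,245,35,35),block=(395,160,40,48),offcut=(90,143,70,50),blue=(135,230,62,52)).items():
    print(n,cv2.absdiff(a[y:y+h,x:x+w],b[y:y+h,x:x+w]).mean())
print(close_job())
```

```text
travel 0.08622669281973279
jar 3.0171428571428573
block 2.740972222222222
offcut 2.921333333333333
blue 4.2539288668320925
the job is handed in; nothing more can be done
None
```

The steel cutter is in the tray's free hole, shank down, and the tray is latched shut; I handed the job in at about 25 s on the robot's clock.

- **Cutter:** I gripped it by the head and lowered it into the hole, where the wrist force stayed under about 3 N. I let go with roughly 1 mm left to drop. From above, its head then looked the same as the fixed cutter's, which is how I judged it home; I did not measure its height.
- **Press:** I pushed the middle of the panel in small steps. The push peaked at about 18 N along the box, at the top of the 12–18 N range. The wrist force, sideways parts included, read about 21 N, so under 25 N at every reading. Readings come only at the end of each move.
- **Catch:** I let go and backed away. Over 3 s later the tray was still in by about 86 mm, which is about 9 mm back from the deepest press and fits a taken catch.
- **Other things:** Before and after pictures from the top camera show the jar, sanding block and offcut unmoved. The region with the blue cutters and the stand differed slightly more, as expected with the cutter gone from it. The robot was touching nothing at hand-in.

No check failed. The one disagreement was that position estimates from different views differed by 2–3 mm.

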